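# Lower the ratchet arm of the glue press

### The job

Lower the glue press onto the work with the fingertips alone. First press the red pawl's thumb pad down all the way, so that the pawl tips over and stays free of the ratchet teeth; then push the press arm down by its blue cross handle, steadily and without slamming or forcing it against the engaged pawl, until the rubber foot sits firmly on the glue block, and let go. Leave the pawl free, do not pick up or shift the round blank or the glue block on it, and leave everything else alone.

Things in the scene. Friction and masses are not known exactly. Their poses are not given: they have to be found in the camera images.
- press: The glue press, fixed to the table: plywood board 500 x 200 x 18 mm with a grey hinge bracket (two cheek plates, 54 mm over all, up to 193 mm high). Origin on the table surface straight below the arm's hinge; z up; x runs along the board from the hinge towards the foot and handle end (board from x = -170 to +330 mm), y is level across the board. The arm's hinge axis is parallel to y at height 130 mm, the pawl's pivot parallel to y at x = -72 mm, height 179 mm.
- press_arm (a joint): Angle of the green press arm above level (rad): it starts raised at 0.56 to 0.78, the foot meets the block at 0. Stiff hinge: it stays where it is left. Until the pawl is free the four ratchet teeth (0.16 rad apart) stop it from going down beyond about 0.5; once the pawl is free, roughly 3 to 8 N straight down on the handle moves it steadily.
- handle (a point): Top of the blue cross handle, a round bar 18 mm thick and 90 mm long, level and parallel to the press's y, at the outer end of the press arm. This point is the middle of the bar's upper side when the arm is level, in the arm's frame 250 mm out from the hinge axis and 21 mm above it (the bar's centre line is 250 mm out and 12 mm up). It swings about the hinge axis with the arm.
- foot (a point): Centre of the underside of the black rubber foot (42 mm across) under the arm, 200 mm out from the hinge axis and 42 mm below the arm's centre line.
- pawl (a joint): Angle of the red pawl (rad): 0 = nose in the teeth, 0.36 = thumb pad pressed fully down, nose lifted clear. A steel tumbler weight (a barrel 32 mm thick, 44 mm long) on top of it makes it tip over centre: pushed past about 0.2 it tips over to 0.36 and stays there; short of that it falls back into the teeth.
- pawl_pad (a point): Middle of the upper face of the pawl's thumb pad (red, 44 mm along the press's x, 36 mm across, 8 mm thick), at the end of the press opposite the handle, about 205 mm above the table; 87 mm behind the pawl's pivot. Pressing it straight down with less than 2 N moves it down about 31 mm to its stop; no other part is below it. If the arm has been shoved down against the teeth the pawl binds and needs more (10 N or so).
- glue_block: Loose dark wooden disc, 68 mm across and 25 mm thick, on top of the blank under the foot. Origin at the centre of its underside. Its top is 88 mm above the table.
- blank: Loose round maple blank, 156 mm across and 45 mm thick, about 0.75 kg, lying on the press board under the foot. Origin at the centre of its underside.
- spare_block: Bystander: wooden disc 56 mm across, 22 mm thick, on the board beside the bracket. Origin under its centre.
- glue_bottle: Bystander: white bottle with orange cap, 54 mm across, 150 mm tall, standing beside the board. Origin under its centre.
- gouge: Bystander: turning gouge with blue handle, about 355 mm long and 26 mm thick, lying beside the board on the robot's side. Origin under the handle's front part.
- sanding_block: Bystander: cork block 110 x 65 x 35 mm.
- small_bowl: Bystander: small turned bowl, 110 mm across, 50 mm high.
- chuck: Bystander: steel four-jaw lathe chuck, 100 mm across, 69 mm high.
- wax_tin: Bystander: amber jar, 76 mm across, 60 mm high.
Things that resemble listed ones, but are neither listed nor needed, are in the scene too. Leave any pink or turquoise look-alike of the glue_block alone.

How it is judged:
By the outcome, as a careful person would: the job done as asked, in the order asked, and still so for the second after the job is handed in, with the robot touching nothing.
It also fails if it takes over 48 s, if anything falls off the work surface, if the arm or the gripper's body presses on something with over 40 N, if the wrist force passes 120 N, or if a joint passes its speed limit or range.

### The arm

A 6-joint arm with a two-finger parallel gripper is mounted at the origin on the work surface. World frame = base frame: x ahead of the robot, y to its left, z up, the work surface at z = 0. Lengths are in m, angles in degrees, forces in N, time in s.
With the tool pointing down it reaches from about 0.4 to 0.825 m from the base axis. Payload 7 kg.
Tool frame: the origin (TCP) lies midway between the tips of the shut fingers; the grasp point (between the pads) lies 19 mm behind it; z points along the fingers, y is the line along which they close (so a half turn about z gives the same grasp; the last joint's range is limited). The gripper opens to 88 mm and grips with 3 to 60 N. Pads are 19 mm wide; open, the fingers measure 130 mm over their backs; the gripper's body (78 mm by 193 mm) begins 47 mm behind the grasp point.
Start: joints at [-49.211, 20.546, 0.682, 0, -70.136, -16.507], TCP at [0.278, -0.615, 0.227] pointing down, gripper open.
Joint ranges: [-176.03, 176.03], [-82.01, 121.73], [-58.28, 71.71], [-173.87, 95.51], [-174.79, -0.11], [-173.66, 173.66]. Speed limits (degrees/s): [136.94, 136.94, 172.46, 180, 180, 180].

### API

Orientations are given as [roll, pitch, yaw] about the fixed x, y, z axes, in that order (R = Rz(yaw) Ry(pitch) Rx(roll)).
In Python, from plant import ctrl gives the robot as it stands.
- The arm moves only by the tool arm_command, never from a script. Its argument "steps" is a list of rows, each an object with "translation": the shift along the tool's x, y, z in mm, a list of three; "rotation": the turn, a rotation vector about the tool's x, y, z in units of 5 degrees (1.0 is 5 degrees), a list of three; "claw": the finger opening in mm, from 0 to 87.6. In form: [{"translation": [x, y, z], "rotation": [rx, ry, rz], "claw": claw}, ...]. A call has 1 to 5 rows; each row is the pose to reach, as a shift and turn from the pose commanded when the call began, along the tool's axes at that moment; what a row does not reach only later rows make up. A row lasts 1/10 s, in which the tool goes at most 50 mm and 8.59 degrees, less where a joint would pass 70% of its speed; a pose out of reach is approached as far as the arm can. A call with a gripper value outside its range is refused whole. The fingers move at their own pace and stop on an object; the grip force is fixed at half the most. Time passes only in rows, so rows that repeat a pose let the fingers close. It gives the time, the measured TCP pose, the force, the opening and the grip force at its end, in the units of the state.
- ctrl.get_obs(): the state, without advancing time (a new reading comes with each control period).
- ctrl.snapshot(name): name is "scene" or "top"; returns (picture, depth): 400x640x3 uint8, red, green, blue; 400x640 float32, m along the optical axis (not along the pixel's ray), 0 where there is no reading.
- ctrl.calibration(name): a dict with "vertical_fov" (degrees; the focal length in pixels is half the picture's height over the tangent of half this angle, whatever the lens; pixels are square), "cx", "cy" (the principal point, pixels), "k1" (the pictures are not rectified: a ray, as slopes to the right and down, at radius r is drawn at 1 + k1 r^2 times it, then the intrinsics apply), "rvec" (rotation vector, rad) and "tvec" (3), from world to camera coordinates, as OpenCV has them. Camera axes: x right, y down, z forward; pixel columns grow to the right and rows downward; lengths in m; the calibration is good to about 2 mm. A picture is of the moment at which its call begins. calibration takes no time and is no camera call.
- ctrl.close_job(): hands the job in; it is judged then, once.
The state is a dict: "clock": time; "joint_pos": joint angles; "qvel": joint speeds; "tau": joint torques, N m; "tool_pos": TCP position; "orientation": TCP orientation; "force": force on the tool from outside, world axes, zero at the start; "moment": the same for the moment, N m; "opening": finger opening in m; "gripper_force": force on a finger pad.
Only numpy, scipy, OpenCV 4.12 (cv2) and the standard library are available. Lean on these libraries where they do the work, as an engineer would, in place of code of your own. Each camera call takes 0.05 s, during which the arm holds its last target. There are 200 camera calls.

## Working session

There is one attempt and no reset: what is moved stays moved. The work goes in short steps, Python scripts to look and compute and a tool call to move; the robot and the scene stay as the last step left them, time stands still between calls to the robot, and variables do not carry over. Pictures are saved under pics/ and viewed, at most 10 in all, crops included, and the job is handed in when it is done.

Besides the shell and the picture viewer there is one more tool, called after ">>>" as name(argument=value, ...), one argument or row to a line, values as JSON. arm_command: Moves the arm, as the interface text tells. Its arguments: {"type":"object","properties":{"steps":{"type":"array"}},"required":["steps"]}

```bash
mkdir -p pics
cat > h.py <<'E'
import numpy as np, cv2
from plant import ctrl
def snap(n):
    im,d=ctrl.snapshot(n); return np.array(im),np.array(d)
def pts(n,d):
    c=ctrl.calibration(n); h,w=d.shape; f=h/2/np.tan(np.radians(c['vertical_fov'])/2)
    v,u=np.mgrid[:h,:w].astype(float)
    K=np.array([[f,0,c['cx']],[0,f,c['cy']],[0,0,1]])
    xy=cv2.undistortPoints(np.stack([u,v],-1).reshape(-1,1,2),K,np.array([c['k1'],0,0,0.])).reshape(h,w,2)
    P=np.dstack([xy[...,0]*d,xy[...,1]*d,d])
    R=cv2.Rodrigues(np.array(c['rvec'],float))[0]
    W=(P-np.array(c['tvec']).ravel())@R
    W[d<=0]=np.nan
    return W
E
python3 - <<'E'
from h import *
for n in("scene","top"):
    im,d=snap(n); cv2.imwrite(f'pics/{n}.png',im[...,::-1]); np.savez(f'{n}.npz',im=im,W=pts(n,d))
print(ctrl.get_obs()); print(ctrl.calibration("top"))
E
```

```text
{'clock': 0.1, 'joint_pos': array([-4.92106514e+01,  2.05865096e+01,  6.38891713e-01, -1.76292167e-02,
       -7.01358869e+01, -1.65081813e+01]), 'qvel': array([ 0.02050801, -0.13340772,  0.21464826,  0.06660083,  0.07127516,
        0.05503307]), 'tau': array([-4.01343505e-04, -5.84164560e+01,  2.93749666e+01,  7.01539814e+00,
        1.00860855e-02, -4.98177781e-05]), 'tool_pos': array([ 0.27737698, -0.61489311,  0.22572499]), 'orientation': array([ 1.79915228e+02, -7.83985599e-03, -1.55724829e+02]), 'force': array([-0.75192564, -1.39129906,  0.36411722]), 'moment': array([0.00156216, 0.00858719, 0.0875034 ]), 'gripper_force': 0.0, 'opening': 0.08759495512068347}
{'vertical_fov': 53.208037304916225, 'cx': 320.67329123655543, 'cy': 205.55995928516467, 'k1': -0.05557037867870882, 'rvec': array([ 2.10163434, -2.12429055,  0.22388048]), 'tvec': array([0.01704006, 0.56663469, 1.32776403])}
```

View pics/scene.png

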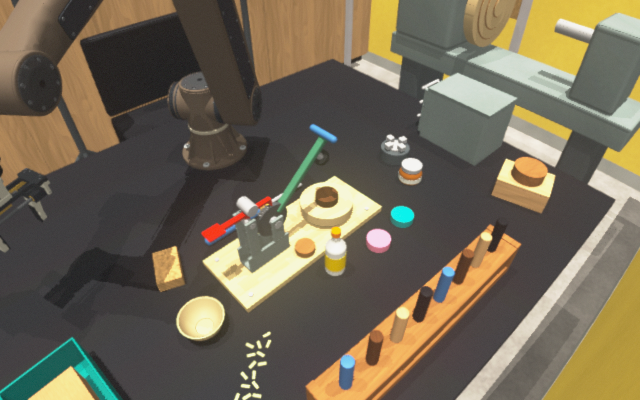

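View pics/top.png

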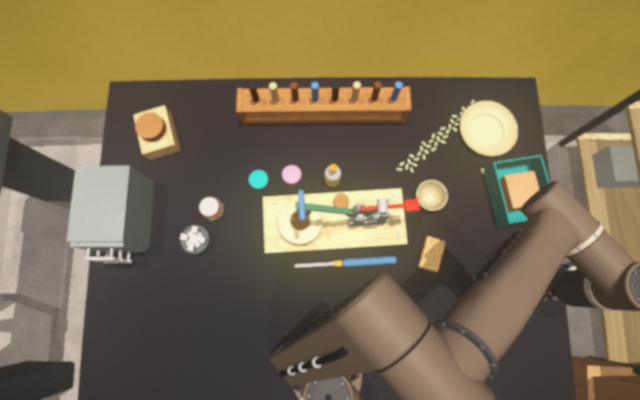

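The scene view shows the red pad at about (213,231) and the blue cross handle at (322,133). In the top view the pad is at (411,205) and the handle at (302,203). Other blue things (gouge at (370,262), rack tools at the top edge) are low down or far away, so they aren't the raised crossbar.

Run:
```python
from h import *
from h import cv2
for n,boxes in (("scene",dict(pad=(195,215,235,245),handle=(300,118,345,150),board=(200,175,385,305))),("top",dict(pad=(400,190,425,220),handle=(290,180,312,225),board=(255,180,415,260)))):
    z=np.load(f'{n}.npz'); im,W=z['im'],z['W']; hsv=cv2.cvtColor(im,cv2.COLOR_RGB2HSV)
    H,S,V=[hsv[...,i].astype(int) for i in range(3)]
    M=dict(pad=((H<6)|(H>174))&(S>170)&(V>90),handle=(H>98)&(H<118)&(S>120)&(V>70),board=(H>12)&(H<32)&(S>40)&(V>130)&(W[...,2]>.008)&(W[...,2]<.028))
    for k,(a,b,c,d) in boxes.items():
        m=np.zeros(im.shape[:2],bool); m[b:d,a:c]=1; m&=M[k]&np.isfinite(W[...,2])
        p=W[m]; ys,xs=np.nonzero(m)
        if k=='handle': p=p[p[:,2]>.2]
        print(n,k,len(p),'px',xs.min(),xs.max(),ys.min(),ys.max(),'med',np.median(p,0).round(4),'lo',np.percentile(p,3,0).round(4),'hi',np.percentile(p,97,0).round(4))
        if k=='pad': print(np.histogram(p[:,2],8))
        r=cv2.minAreaRect(p[:,:2].astype(np.float32)); print('  rect',np.round(r[0],4),np.round(r[1],4),round(r[2],2))
```

```text
scene pad 332 px 201 234 217 241 med [ 0.541  -0.2634  0.2034] lo [ 0.3384 -0.2915 -0.0015] hi [ 0.5582 -0.1858  0.2057]
(array([ 18,   0,   0,   0,   0,   0,   0, 314]), array([-0.00485283,  0.02161268,  0.04807819,  0.0745437 ,  0.10100921,
        0.12747472,  0.15394023,  0.18040574,  0.20687125]))
  rect [ 0.443  -0.2257] [0.0937 0.2629] 67.92
scene handle 188 px 310 336 124 141 med [0.5278 0.0631 0.3062] lo [0.4863 0.0574 0.2992] hi [0.5658 0.0728 0.3097]
  rect [0.525  0.0683] [0.0859 0.0236] 1.4
scene board 4186 px 203 381 176 304 med [ 0.5642 -0.1261  0.0169] lo [ 0.4399 -0.2815  0.0118] hi [0.6374 0.2004 0.0212]
  rect [ 0.5389 -0.0547] [0.5684 0.3273] 80.86
top pad 165 px 400 419 199 210 med [ 0.5348 -0.2699  0.2054] lo [ 0.5191 -0.2915  0.2015] hi [ 0.5536 -0.2416  0.2107]
(array([  1,   0,   0,   0,   0,   0,   0, 164]), array([0.00155518, 0.02792285, 0.05429053, 0.0806582 , 0.10702588,
       0.13339355, 0.15976123, 0.1861289 , 0.21249658]))
  rect [ 0.5376 -0.2888] [0.0366 0.1086] 3.1Traceback (most recent call last):
  File "<stdin>", line 11, in <module>
    return umr_minimum(a, axis, None, out, keepdims, initial, where)
ValueError: zero-size array to reduction operation minimum which has no identity
```

>>> arm_command(
  steps=[
    {"translation": [-38,21,-30],"rotation": [0,0,-1.5],"claw": 0},
    {"translation": [-80,44,-60],"rotation": [0,0,-3.2],"claw": 0},
    {"translation": [-122,67,-70],"rotation": [0,0,-4.8],"claw": 0},
    {"translation": [-164,90,-70],"rotation": [0,0,-6.4],"claw": 0},
    {"translation": [-206,113,-70],"rotation": [0,0,-8],"claw": 0},
  ],
)

```text
clock: 0.6
tool_pos: [0.4178, -0.4286, 0.2971]
orientation: [-179.9, 0.0, -115.4]
force: [0.7, -0.4, -0.3]
opening: 0.0533
gripper_force: 0.0
```

>>> arm_command(
  steps=[
    {"translation": [-40,-8,0],"rotation": [0,0,-1.5],"claw": 0},
    {"translation": [-84,-17,0],"rotation": [0,0,-3],"claw": 0},
    {"translation": [-128,-26,0],"rotation": [0,0,-4.5],"claw": 0},
    {"translation": [-170,-34,20],"rotation": [0,0,-5.5],"claw": 0},
    {"translation": [-192,-39,45],"rotation": [0,0,-5.5],"claw": 0},
  ],
)

```text
clock: 1.1
tool_pos: [0.5375, -0.2716, 0.2519]
orientation: [-179.9, -0.0, -87.9]
force: [-0.8, -0.6, -0.1]
opening: 0.0131
gripper_force: 0.0
```

>>> arm_command(
  steps=[
    {"translation": [0,0,0],"rotation": [0,0,0],"claw": 0},
    {"translation": [0,0,0],"rotation": [0,0,0],"claw": 0},
  ],
)

```text
clock: 1.3
tool_pos: [0.5353, -0.2736, 0.2509]
orientation: [179.9, 0.0, -88.1]
force: [-0.4, -0.3, -0.3]
opening: 0.0016
gripper_force: 0.0
```

Run:
```python
from h import *
A,d=snap("scene");B,_=snap("top")
a=cv2.resize(A[110:270,170:370],None,fx=4,fy=3.5)[:300*2,:]
b=cv2.resize(B[160:260,270:470],None,fx=4,fy=4)
cv2.imwrite('pics/c1.png',cv2.resize(A[120:260,180:366],None,fx=4.2,fy=4.2)[...,::-1])
o=ctrl.get_obs();print(o['tool_pos'],o['orientation'],o['force'],o['opening'],o['joint_pos'])
```

```text
[ 0.5353835  -0.27477774  0.25235363] [-1.79954932e+02 -3.54049267e-02 -8.82406373e+01] [ 0.01673288  0.0129329  -0.0861836 ] 0.00040252002900963347 [-8.56514269e+00  1.27834432e+01 -6.77302617e+00  2.84013261e-02
 -7.03928495e+01  1.03150005e+01]
```

View pics/c1.png

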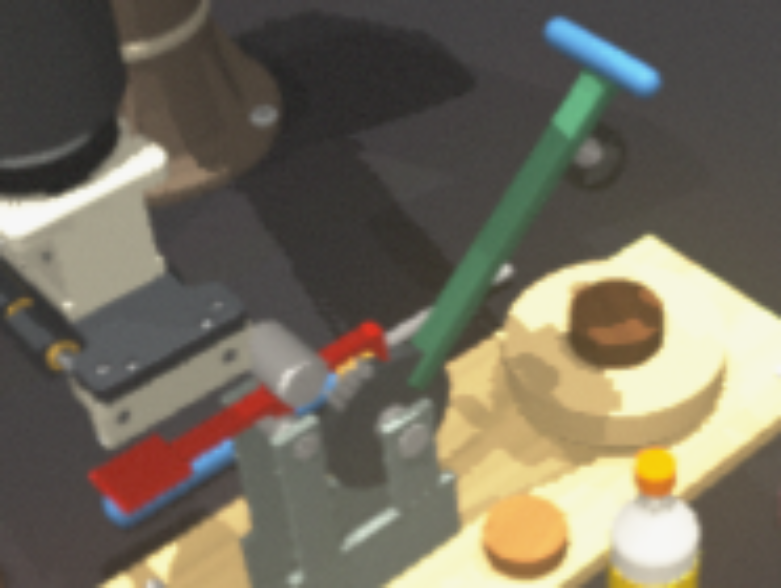

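The crop shows the pawl pad at about (150,475) in the crop, with the gripper's lower edge above it. I'll check the TCP projection against where the fingertips appear.

Run:
```python
from h import *
c=ctrl.calibration("scene");f=200/np.tan(np.radians(c['vertical_fov'])/2)
K=np.array([[f,0,c['cx']],[0,f,c['cy']],[0,0,1]])
P=np.array([[.5354,-.2748,.2523],[.5354,-.2748,.318],[.537,-.271,.205],[.526,.064,.31]])
p=cv2.projectPoints(P,np.array(c['rvec']),np.array(c['tvec']),K,np.array([c['k1'],0,0,0.]))[0][:,0]
print(p,(p-[180,120])*4.2)
B,_=snap("top");A,_=snap("scene")
a=cv2.resize(A[170:260,160:270],None,fx=5,fy=5);b=cv2.resize(B[160:250,360:450],None,fx=5,fy=5)[:,:250+0]
cv2.imwrite('pics/c2.png',np.hstack([a,b])[...,::-1])
```

```text
[[205.8670292  215.56522545]
 [199.18326747 192.96085142]
 [212.14682554 229.9739968 ]
 [322.2845588  131.16838873]] [[108.64152262 401.3739469 ]
 [ 80.56972339 306.43557597]
 [135.01666727 461.89078655]
 [597.59514698  46.90723265]]
```

View pics/c2.png

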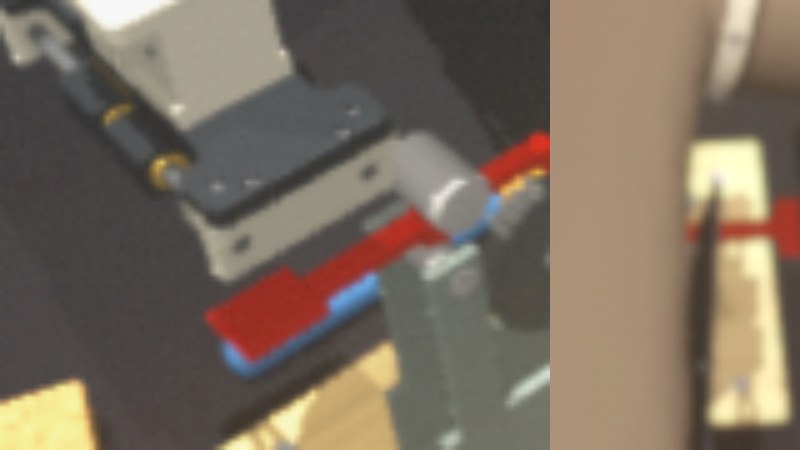

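The nearer end face of the gripper body hides the fingertips, and the TCP projects onto the pad as expected. I'll shift 7 mm outward to stay clear of the tumbler, then press.

>>> arm_command(
  steps=[
    {"translation": [7,0,15],"rotation": [0,0,0],"claw": 0},
    {"translation": [7,0,30],"rotation": [0,0,0],"claw": 0},
    {"translation": [7,0,40],"rotation": [0,0,0],"claw": 0},
    {"translation": [7,0,46],"rotation": [0,0,0],"claw": 0},
    {"translation": [7,0,52],"rotation": [0,0,0],"claw": 0},
  ],
)

```text
clock: 2.0
tool_pos: [0.5355, -0.2815, 0.1992]
orientation: [-180.0, -0.0, -88.2]
force: [0.0, 0.6, 0.6]
opening: 0.0001
gripper_force: 0.1
```

>>> arm_command(
  steps=[
    {"translation": [0,0,4],"rotation": [0,0,0],"claw": 0},
    {"translation": [0,0,8],"rotation": [0,0,0],"claw": 0},
    {"translation": [0,0,12],"rotation": [0,0,0],"claw": 0},
    {"translation": [0,0,16],"rotation": [0,0,0],"claw": 0},
    {"translation": [0,0,18],"rotation": [0,0,0],"claw": 0},
  ],
)

```text
clock: 2.5
tool_pos: [0.5355, -0.281, 0.1812]
orientation: [180.0, 0.0, -88.2]
force: [-0.9, 0.7, -0.4]
opening: 0.0008
gripper_force: 0.0
```

>>> arm_command(
  steps=[
    {"translation": [0,0,3],"rotation": [0,0,0],"claw": 0},
    {"translation": [0,0,6],"rotation": [0,0,0],"claw": 0},
    {"translation": [0,0,9],"rotation": [0,0,0],"claw": 0},
    {"translation": [0,0,9],"rotation": [0,0,0],"claw": 0},
  ],
)

```text
clock: 2.9
tool_pos: [0.5359, -0.2812, 0.1738]
orientation: [-179.9, -0.0, -88.2]
force: [-2.5, 1.3, 7.5]
opening: 0.0003
gripper_force: 3.2
```

Run:
```python
from h import *
A,d=snap("scene");W=pts("scene",d)
hsv=cv2.cvtColor(A,cv2.COLOR_RGB2HSV).astype(int)
m=((hsv[...,0]<6)|(hsv[...,0]>174))&(hsv[...,1]>170)&(hsv[...,2]>60)&(W[...,2]>.1)&(W[...,1]<-.05)&(W[...,1]>-.4)&(W[...,0]<.65)
p=W[m]
for lo in np.arange(-.30,-.1,.02):
    q=p[(p[:,1]>=lo)&(p[:,1]<lo+.02)]
    if len(q): print(round(lo+.01,2),len(q),np.median(q,0).round(4))
cv2.imwrite('pics/c3.png',cv2.resize(A[120:260,180:366],None,fx=4.2,fy=4.2)[...,::-1])
print(ctrl.get_obs()['force'])
```

```text
-0.21 11 [ 0.5383 -0.2028  0.1978]
-0.19 1 [ 0.542  -0.1997  0.1951]
-0.17 14 [ 0.5376 -0.1636  0.2137]
-0.15 45 [ 0.5377 -0.1499  0.2187]
-0.13 37 [ 0.537  -0.132   0.2253]
-0.11 1 [ 0.5373 -0.1183  0.2075]
[-1.6543255   2.30626301  8.16234641]
```

View pics/c3.png

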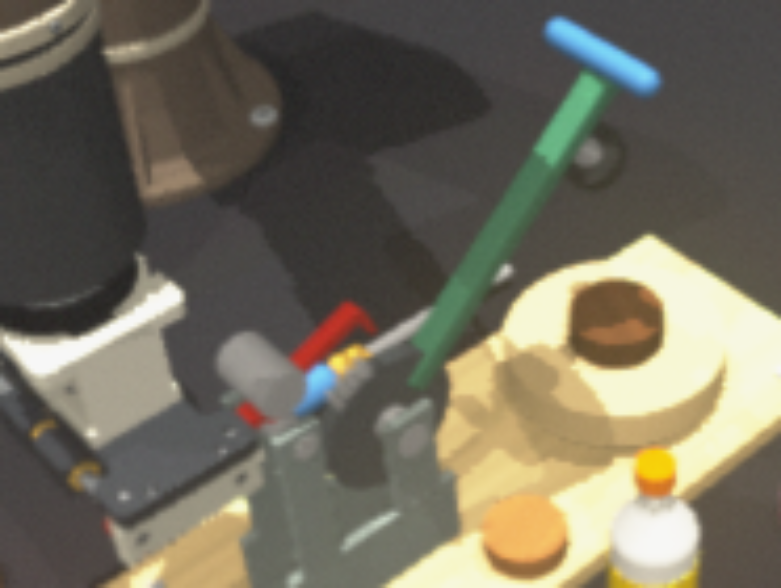

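The pawl's nose has lifted (slope about 0.37 rad) and the tumbler has tipped over. Next I'll retreat straight up and look again.

>>> arm_command(
  steps=[
    {"translation": [0,0,-10],"rotation": [0,0,0],"claw": 0},
    {"translation": [0,0,-50],"rotation": [0,0,0],"claw": 0},
    {"translation": [0,0,-100],"rotation": [0,0,0],"claw": 0},
    {"translation": [0,0,-150],"rotation": [0,0,0],"claw": 0},
    {"translation": [0,0,-195],"rotation": [0,0,0],"claw": 0},
  ],
)

```text
clock: 3.45
tool_pos: [0.5353, -0.2812, 0.3708]
orientation: [-179.9, -0.0, -88.2]
force: [1.4, 0.1, 0.2]
opening: 0.0004
gripper_force: 0.0
```

>>> arm_command(
  steps=[
    {"translation": [-45,0,0],"rotation": [0,0,0],"claw": 0},
    {"translation": [-90,0,0],"rotation": [0,0,0],"claw": 0},
    {"translation": [-138,0,0],"rotation": [0,0,0],"claw": 0},
    {"translation": [-186,0,0],"rotation": [0,0,0],"claw": 0},
    {"translation": [-234,0,0],"rotation": [0,0,0],"claw": 0},
  ],
)

```text
clock: 3.95
tool_pos: [0.5278, -0.0456, 0.3682]
orientation: [-180.0, 0.0, -88.2]
force: [1.2, 0.2, 0.1]
opening: 0.0004
gripper_force: 0.0
```

>>> arm_command(
  steps=[
    {"translation": [-45,0,0],"rotation": [0,0,0],"claw": 0},
    {"translation": [-85,0,0],"rotation": [0,0,0],"claw": 0},
    {"translation": [-111,-1,0],"rotation": [0,0,0],"claw": 0},
    {"translation": [-111,-1,0],"rotation": [0,0,0],"claw": 0},
  ],
)

```text
clock: 4.35
tool_pos: [0.5257, 0.0666, 0.3678]
orientation: [-180.0, 0.0, -88.0]
force: [-1.0, -0.3, 0.5]
opening: 0.0003
gripper_force: 0.0
```

Run:
```python
from h import *
A,d=snap("scene");W=pts("scene",d)
hsv=cv2.cvtColor(A,cv2.COLOR_RGB2HSV).astype(int)
m=((hsv[...,0]<6)|(hsv[...,0]>174))&(hsv[...,1]>170)&(hsv[...,2]>60)&(W[...,2]>.1)&(W[...,1]<-.05)&(W[...,1]>-.4)&(W[...,0]<.65)
p=W[m]
for lo in np.arange(-.30,-.1,.04):
    q=p[(p[:,1]>=lo)&(p[:,1]<lo+.04)]
    if len(q): print(round(lo+.02,2),len(q),np.median(q,0).round(4))
m=(abs(hsv[...,0]-108)<10)&(hsv[...,1]>120)&(W[...,2]>.2)&(abs(W[...,1]-.06)<.05)&(abs(W[...,0]-.53)<.06)
print('handle',m.sum(),np.percentile(W[m],[3,50,97],axis=0).round(4) if m.any() else 0)
cv2.imwrite('pics/c4.png',cv2.resize(A[80:260,160:380],None,fx=3.3,fy=3.3)[...,::-1])
o=ctrl.get_obs();print(o['tool_pos'],o['orientation'],o['force'])
```

```text
-0.28 205 [ 0.5447 -0.278   0.1713]
-0.24 116 [ 0.5434 -0.2442  0.1815]
-0.2 55 [ 0.5399 -0.2094  0.1944]
-0.16 65 [ 0.5369 -0.1528  0.2184]
-0.12 42 [ 0.5365 -0.1314  0.2239]
handle 162 [[0.4882 0.0582 0.2998]
 [0.5301 0.0632 0.3064]
 [0.5657 0.0707 0.3104]]
[0.52570595 0.0652646  0.36781059] [-1.79994254e+02  6.88856211e-03 -8.80627442e+01] [-0.64562734 -0.42647193  1.54867055]
```

View pics/c4.png

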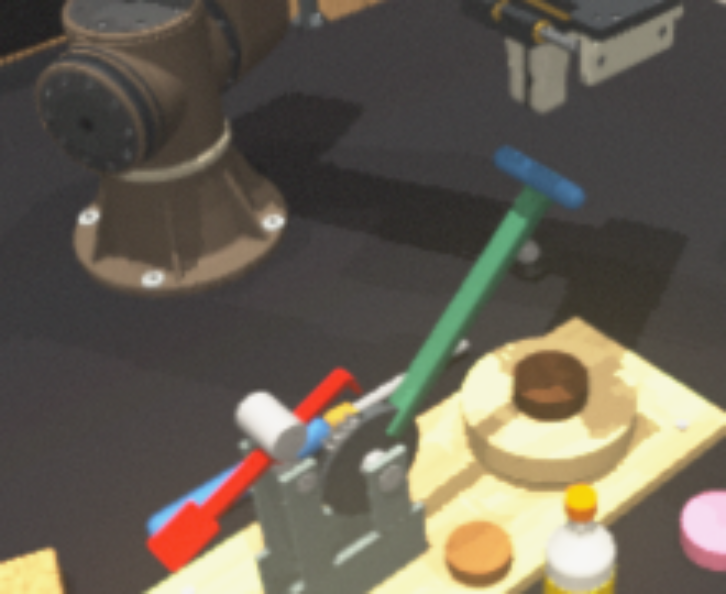

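The pawl stays free by itself (pad down at z≈0.171, nose raised), and the closed fingers are over the handle. I'll descend and follow the handle's arc.

>>> arm_command(
  steps=[
    {"translation": [0,0,20],"rotation": [0,0,0],"claw": 0},
    {"translation": [0,0,40],"rotation": [0,0,0],"claw": 0},
    {"translation": [0,0,48],"rotation": [0,0,0],"claw": 0},
    {"translation": [0,0,53],"rotation": [0,0,0],"claw": 0},
    {"translation": [0,0,56],"rotation": [0,0,0],"claw": 0},
  ],
)

```text
clock: 4.9
tool_pos: [0.5261, 0.0633, 0.3119]
orientation: [-180.0, -0.0, -88.3]
force: [-0.3, -0.9, 0.0]
opening: 0.0006
gripper_force: 0.0
```

>>> arm_command(
  steps=[
    {"translation": [-1,0,3],"rotation": [0,0,0],"claw": 0},
    {"translation": [-4,0,6],"rotation": [0,0,0],"claw": 0},
    {"translation": [-8,0,10],"rotation": [0,0,0],"claw": 0},
    {"translation": [-12,0,15],"rotation": [0,0,0],"claw": 0},
    {"translation": [-17,0,20],"rotation": [0,0,0],"claw": 0},
  ],
)

```text
clock: 5.4
tool_pos: [0.5257, 0.0799, 0.2932]
orientation: [-179.9, -0.1, -88.2]
force: [-1.5, -4.3, 5.6]
opening: 0.0
gripper_force: 2.7
```

>>> arm_command(
  steps=[
    {"translation": [-5,0,8],"rotation": [0,0,0],"claw": 0},
    {"translation": [-10,0,16],"rotation": [0,0,0],"claw": 0},
    {"translation": [-15,0,24],"rotation": [0,0,0],"claw": 0},
    {"translation": [-20,0,33],"rotation": [0,0,0],"claw": 0},
    {"translation": [-25,0,42],"rotation": [0,0,0],"claw": 0},
  ],
)

```text
clock: 5.9
tool_pos: [0.5248, 0.1074, 0.2514]
orientation: [-179.9, 0.2, -88.2]
force: [-7.5, 5.8, 10.9]
opening: 0.0008
gripper_force: 5.5
```

Run:
```python
from h import *
A,d=snap("scene");W=pts("scene",d)
hsv=cv2.cvtColor(A,cv2.COLOR_RGB2HSV).astype(int)
m=(abs(hsv[...,0]-108)<10)&(hsv[...,1]>120)&(W[...,2]>.13)&(abs(W[...,1]-.1)<.07)&(abs(W[...,0]-.53)<.07)
print('handle',m.sum(),np.percentile(W[m],[3,50,97],axis=0).round(4) if m.any() else 0)
cv2.imwrite('pics/c5.png',cv2.resize(A[80:260,180:380],None,fx=3.3,fy=3.3)[...,::-1])
o=ctrl.get_obs();print(o['tool_pos'],o['orientation'],o['force'])
```

```text
handle 32 [[0.4861 0.0973 0.2436]
 [0.5467 0.1035 0.2477]
 [0.5611 0.1105 0.2504]]
[0.52464367 0.10809909 0.24995468] [-179.90643632    0.18416112  -88.17538711] [-5.26835242  8.20691919  7.51873909]
```

View pics/c5.png

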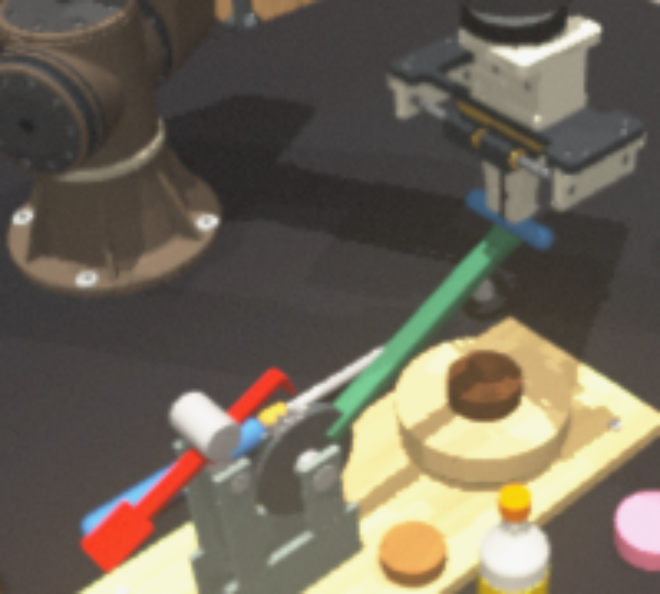

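>>> arm_command(
  steps=[
    {"translation": [-5,0,7],"rotation": [0,0,0],"claw": 0},
    {"translation": [-8,0,14],"rotation": [0,0,0],"claw": 0},
    {"translation": [-11,0,22],"rotation": [0,0,0],"claw": 0},
    {"translation": [-14,0,30],"rotation": [0,0,0],"claw": 0},
    {"translation": [-17,0,38],"rotation": [0,0,0],"claw": 0},
  ],
)

```text
clock: 6.45
tool_pos: [0.5243, 0.124, 0.213]
orientation: [-179.9, 0.1, -88.2]
force: [-6.6, 3.8, 9.8]
opening: 0.0005
gripper_force: 4.2
```

>>> arm_command(
  steps=[
    {"translation": [-2,0,7],"rotation": [0,0,0],"claw": 0},
    {"translation": [-4,0,14],"rotation": [0,0,0],"claw": 0},
    {"translation": [-6,0,21],"rotation": [0,0,0],"claw": 0},
    {"translation": [-7,0,28],"rotation": [0,0,0],"claw": 0},
    {"translation": [-8,0,35],"rotation": [0,0,0],"claw": 0},
  ],
)

```text
clock: 6.95
tool_pos: [0.5247, 0.1324, 0.1781]
orientation: [-179.8, 0.2, -88.2]
force: [-4.4, 4.8, 8.2]
opening: 0.0006
gripper_force: 3.8
```

Next is the last stretch (the foot should meet the block at a tip height of about 0.151), going slower.

>>> arm_command(
  steps=[
    {"translation": [-1,0,5],"rotation": [0,0,0],"claw": 0},
    {"translation": [-1,0,10],"rotation": [0,0,0],"claw": 0},
    {"translation": [-2,0,15],"rotation": [0,0,0],"claw": 0},
    {"translation": [-2,0,19],"rotation": [0,0,0],"claw": 0},
    {"translation": [-2,0,22],"rotation": [0,0,0],"claw": 0},
  ],
)

```text
clock: 7.45
tool_pos: [0.5251, 0.1346, 0.1561]
orientation: [-179.8, 0.2, -88.2]
force: [-3.0, 4.0, 6.9]
opening: 0.0004
gripper_force: 3.5
```

>>> arm_command(
  steps=[
    {"translation": [0,0,2],"rotation": [0,0,0],"claw": 0},
    {"translation": [0,0,4],"rotation": [0,0,0],"claw": 0},
    {"translation": [0,0,5],"rotation": [0,0,0],"claw": 0},
  ],
)

```text
clock: 7.75
tool_pos: [0.5253, 0.1346, 0.1513]
orientation: [-179.8, 0.2, -88.2]
force: [-3.4, 5.0, 7.0]
opening: 0.0001
gripper_force: 3.4
```

>>> arm_command(
  steps=[
    {"translation": [0,0,1],"rotation": [0,0,0],"claw": 0},
    {"translation": [0,0,2],"rotation": [0,0,0],"claw": 0},
    {"translation": [0,0,2],"rotation": [0,0,0],"claw": 0},
  ],
)

```text
clock: 8.05
tool_pos: [0.5254, 0.1347, 0.1508]
orientation: [-179.7, 0.2, -88.1]
force: [-6.6, 4.6, 18.1]
opening: 0.0002
gripper_force: 9.0
```

>>> arm_command(
  steps=[
    {"translation": [0,0,1],"rotation": [0,0,0],"claw": 0},
    {"translation": [0,0,1],"rotation": [0,0,0],"claw": 0},
  ],
)

```text
clock: 8.25
tool_pos: [0.5254, 0.1347, 0.1507]
orientation: [-179.7, 0.2, -88.1]
force: [-10.4, 6.1, 25.3]
opening: 0.0005
gripper_force: 12.4
```

The force rises to 25 N with no further travel, so the foot is seated. I'll release straight up.

>>> arm_command(
  steps=[
    {"translation": [0,0,-2],"rotation": [0,0,0],"claw": 0},
    {"translation": [0,0,-5],"rotation": [0,0,0],"claw": 0},
    {"translation": [0,0,-20],"rotation": [0,0,0],"claw": 0},
    {"translation": [0,0,-60],"rotation": [0,0,0],"claw": 0},
    {"translation": [0,0,-100],"rotation": [0,0,0],"claw": 0},
  ],
)

```text
clock: 8.75
tool_pos: [0.5233, 0.1322, 0.2472]
orientation: [179.9, -0.1, -88.2]
force: [0.8, 0.5, -0.3]
opening: -0.0001
gripper_force: 0.0
```

>>> arm_command(
  steps=[
    {"translation": [0,0,-30],"rotation": [0,0,0],"claw": 0},
    {"translation": [0,0,-60],"rotation": [0,0,0],"claw": 0},
    {"translation": [0,0,-60],"rotation": [0,0,0],"claw": 0},
    {"translation": [0,0,-60],"rotation": [0,0,0],"claw": 0},
  ],
)

```text
clock: 9.15
tool_pos: [0.5239, 0.1328, 0.307]
orientation: [-179.9, 0.1, -88.2]
force: [-0.7, 0.4, -0.4]
opening: 0.0006
gripper_force: 0.0
```

Run:
```python
from h import *
A,d=snap("scene");W=pts("scene",d)
hsv=cv2.cvtColor(A,cv2.COLOR_RGB2HSV).astype(int)
m=(abs(hsv[...,0]-108)<10)&(hsv[...,1]>120)&(W[...,2]>.1)&(abs(W[...,1]-.13)<.05)&(abs(W[...,0]-.53)<.07)
print('handle',m.sum(),np.percentile(W[m],[3,50,97],axis=0).round(4) if m.any() else 0)
cv2.imwrite('pics/c6.png',cv2.resize(A[80:260,180:380],None,fx=3.3,fy=3.3)[...,::-1])
o=ctrl.get_obs();print(o['tool_pos'],o['force'])
```

```text
handle 108 [[0.4837 0.1248 0.1437]
 [0.5255 0.1305 0.1482]
 [0.5584 0.138  0.1515]]
[0.52341753 0.13260157 0.30602984] [-0.29022141  0.23933115 -0.23119887]
```

View pics/c6.png

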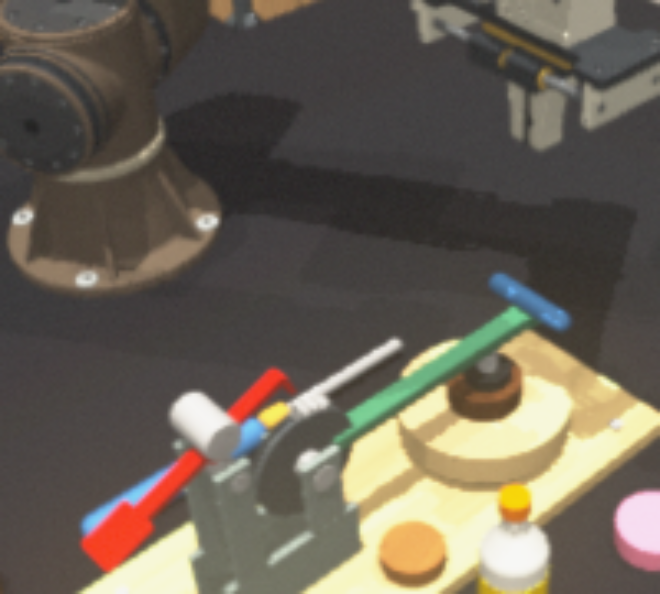

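The arm is level with the foot on the block (crop pixel (485,380)). The pawl is free, and the handle top is at z≈0.151.

```bash
python3 -c "
from plant import ctrl
print(ctrl.close_job())"
```

```text
the job is handed in; nothing more can be done
None
```

The pawl was tipped free first, then the press arm was pushed down until the foot sat on the glue block (about 25 N on the handle). The gripper was then lifted clear and the job handed in at about 9 s.

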